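# Snug down the wine filter's cover in cross order

### The job

The wine filter's square steel cover is held by four long-winged brass tee nuts that are only run down loosely. Tighten each nut clockwise by about half a turn, until it goes solid on its stud's shoulder, in cross order (a nut, then the one diagonally opposite, then the other two), so that the cover goes home level; stop as soon as a nut goes solid, because forcing it turns the stud in the housing. Leave the other things on the counter where they are.

Things in the scene. Friction and masses are not known exactly. Their poses are not given: they have to be found in the camera images.
- filter: The wine filter: aluminium housing 190 x 190 mm, fixed. Origin on the counter under its middle, z up. A rim to 68 mm high surrounds the recess (166 mm square, floor 60 mm up) in which the cover lies. A grey motor with switch box (102 mm high) reaches 217 mm out along +x; pipe stubs 34 mm up stick out 30 mm from the +y and -y sides.
- cover: The loose cover: steel plate 160 x 160 x 8 mm in the housing's recess, with a round gauge of 44 mm diameter on its middle, rising 22 mm above the plate. Origin in the middle of its underside. It lies on a springy gasket with its underside 64.3 mm above the counter; when all four nuts are home it lies level at about 61 mm.
- nut1 (a point): Tee nut at (+62, +62) mm in the filter's x, y; diagonally opposite nut3. A brass bar of two equal wings, 84 mm tip to tip, 8 mm thick, 13 mm tall, on a hub 17 mm across with a flange 23 mm across. This point: on its axis, in the bar's top face; x along the bar, z up. Either wing may be pushed, or the bar pinched.
- nut2 (a point): Tee nut at (-62, +62) mm in the filter's x, y; diagonally opposite nut4. Shape and axes as nut1. All nuts tighten clockwise seen from above and sink 8 mm a turn. Each starts at any yaw, 93.4 to 94.8 mm above the counter, and goes solid at 90 mm, after 154 to 217 degrees from its start (differs from nut to nut).
- nut3 (a point): Tee nut at (-62, -62) mm in the filter's x, y; diagonally opposite nut1. Shape and axes as nut1. Each nut needs about 0.12 N m to turn (4 N pushed 30 mm from its axis) and stays where left.
- nut4 (a point): Tee nut at (+62, -62) mm in the filter's x, y; diagonally opposite nut2. Shape, axes and behaviour as nut1, nut2 and nut3.
- stud1_mark (a point): End of the slot in the top of nut1's stud (8 mm diameter, its end 100 mm above the counter, standing up through the nut): 4 mm from the nut's axis. The stud must not turn; it slips in the housing at 0.9 N m (30 N pushed 30 mm from the axis).
- stud2_mark (a point): End of the slot in the top of nut2's stud (8 mm diameter, its end 100 mm above the counter, standing up through the nut): 4 mm from the nut's axis. The stud must not turn; it slips in the housing at 0.9 N m (30 N pushed 30 mm from the axis).
- stud3_mark (a point): End of the slot in the top of nut3's stud (8 mm diameter, its end 100 mm above the counter, standing up through the nut): 4 mm from the nut's axis. The stud must not turn; it slips in the housing at 0.9 N m (30 N pushed 30 mm from the axis).
- stud4_mark (a point): End of the slot in the top of nut4's stud (8 mm diameter, its end 100 mm above the counter, standing up through the nut): 4 mm from the nut's axis. The stud must not turn; it slips in the housing at 0.9 N m (30 N pushed 30 mm from the axis).
- gasket: Bystander: spare black rubber ring, 72 mm across and 5 mm thick, lying beside the filter. Origin in the middle of its underside.
- spanner: Bystander: steel spanner 150 mm long lying beside the filter. Origin under its middle.
- bottle1: Bystander: wine bottle, 76 mm diameter, 300 mm tall, standing. Origin in the middle of its underside.
- bottle2: Bystander: wine bottle, 76 mm diameter, 300 mm tall, standing. Origin in the middle of its underside.
- tumbler: Bystander: glass tumbler, 76 mm diameter, 100 mm tall, standing. Origin in the middle of its underside.
- bowl: Bystander: white bowl, 140 mm diameter, 55 mm tall. Origin in the middle of its underside.
- stopper: Bystander: cork stopper, 32 mm diameter, 38 mm tall, standing. Origin in the middle of its underside.
Not all that is in view belongs to the job. Several things have the shape of the cover; the one meant has the colours described above.

How it is judged:
By the outcome, as a careful person would: the job done as asked, in the order asked, and still so for the second after the job is handed in, with the robot touching nothing.
It also fails if it takes over 62 s, if anything falls off the work surface, if the arm or the gripper's body presses on something with over 40 N, if the wrist force passes 120 N, or if a joint passes its speed limit or range.

### The arm

A 7-joint arm with a two-finger parallel gripper is mounted at the origin on the work surface. World frame = base frame: x ahead of the robot, y to its left, z up, the work surface at z = 0. Lengths are in m, angles in rad, forces in N, time in s.
With the tool pointing down it reaches from about 0.4 to 0.85 m from the base axis. Payload 10.4 kg.
Tool frame: the origin (TCP) lies at the very end of the fingers, on their centre line; the grasp point (between the pads) lies 19 mm behind it; z points along the fingers, y is the direction in which the jaws open and shut (so a half turn about z gives the same grasp; the last joint's range is limited). The gripper opens to 87 mm and grips with 3 to 60 N. Pads are 19 mm wide; open, the fingers measure 117 mm over their backs; the gripper's body (75 mm by 190 mm) begins 51 mm behind the grasp point.
Start: joints at [-1.209, 0.332, -0.065, 1.46, 0.022, 1.35, -0.088], TCP at [0.235, 0.579, 0.223] pointing down, gripper open.
Joint ranges: [-2.6, 2.6], [-0.5, 2.12], [-1.47, 1.34], [0.16, 2.42], [-1.27, 4.41], [0.06, 2.06], [-2.6, 2.6]. Speed limits (rad/s): [2.22, 2.22, 2.79, 2.79, 3.14, 3.14, 3.14].

### API

Orientations are given as [roll, pitch, yaw] about the fixed x, y, z axes, in that order (R = Rz(yaw) Ry(pitch) Rx(roll)).
In Python, from station import * gives the robot as it stands.
- The arm moves only by the tool step_arm, never from a script. Its argument "series" is a list that holds one entry, the list of rows, each a list of 6 numbers: the shift along the tool's x, y, z in m, then the turn, a rotation vector about the tool's x, y, z in degrees. In form: [[[x, y, z, wx, wy, wz], ...]]. A call has 1 to 12 rows; each row shifts and turns the pose as measured when the row begins, along the tool's axes as they then stand; what a row does not reach is not made up. A row lasts 1/8 s, in which the tool goes at most 62.5 mm and 10.7 degrees, less where a joint would pass 70% of its speed; a pose out of reach is approached as far as the arm can. A call is refused whole if a number of a shift passes 0.0625 or a number of a turn 10.7, either way. A call with a gripper value outside its range is refused whole. "gripper" is the finger opening in m, from 0 to 0.087, set as the call begins (left out, the last holds). The fingers move at their own pace and stop on an object; the grip force is fixed at half the most. Time passes only in rows, so rows that do not move let the fingers close. It gives the time, the measured TCP pose, the force and the opening at its end, in the units of the state.
- observe(): the state, without advancing time (a new reading comes with each control period).
- snapshot(name): name is "scene" or "side" or "wrist"; returns the picture (420x560x3 uint8, red, green, blue); there is no depth.
- get_calibration(name): a dict with "intrinsics" (3x3 intrinsics, pixels), "R" (3x3) and "t" (3): a world point X has camera coordinates R X + t; the wrist camera has in their place "tool_from_camera" (4x4, takes a point from camera to tool coordinates, whose origin is the TCP and whose axes are the flange's). Camera axes: x right, y down, z forward; pixel columns grow to the right and rows downward; lengths in m; the calibration is good to about 2 mm. A picture is of the moment at which its call begins: read the wrist's pose just before it. get_calibration takes no time and is no camera call.
- hand_in(): hands the job in, once; it reports no verdict.
The state is a dict: "time_s": time; "qpos": joint angles; "qvel": joint speeds; "joint_torque": joint torques, N m; "tool_pos": TCP position; "tool_rot": TCP orientation; "wrist_force": force on the tool from outside, world axes, zero at the start; "moment": the same for the moment, N m; "gripper_width": finger opening in m.
Only numpy, scipy, OpenCV 4.12 (cv2) and the standard library are available. Lean on these libraries where they do the work, as an engineer would, in place of code of your own. Each camera call takes 0.05 s, during which the arm holds its last target. There are 200 camera calls.

## Working session

There is one attempt and no reset: what is moved stays moved. The work goes in short steps, Python scripts to look and compute and a tool call to move; the robot and the scene stay as the last step left them, time stands still between calls to the robot, and variables do not carry over. Pictures are saved under pics/ and viewed, about 8 in all and at most 12, crops included, and the job is handed in when it is done.

Besides the shell and the picture viewer there is one more tool, called after ">>>" by a JSON object that holds its "method" and its "body", one argument or row to a line. step_arm: Moves the arm, as the interface text tells. Its arguments: {"type":"object","properties":{"series":{"type":"array"},"gripper":{"type":"number"}},"required":["series"]}

```bash
mkdir -p pics; ls; python3 - <<'E'
from station import *
import cv2,numpy as np
s=observe();print(s)
for n in ["scene","side"]:
    cv2.imwrite(f"pics/{n}0.png",snapshot(n)[:,:,::-1])
    c=get_calibration(n);print(n,c)
print(get_calibration("wrist"))
E
```

```text
pics
{'time_s': 0.0, 'qpos': array([-1.20860747,  0.33286326, -0.06470513,  1.46094629,  0.02159194,
        1.34992793, -0.08854408]), 'qvel': array([-0.00107521,  0.0016274 , -0.00044924,  0.00101565,  0.00032788,
       -0.00058896, -0.00180869]), 'joint_torque': array([ 2.21764244e-04, -6.23248029e+01,  2.49593711e-02, -3.89907432e+01,
       -6.13855803e-02,  3.96631763e-02,  1.44051601e-04]), 'tool_pos': array([0.23445293, 0.57892683, 0.22175697]), 'tool_rot': array([-3.14014427e+00,  5.95220638e-05,  2.75678394e+00]), 'wrist_force': array([ 0.53732179, -0.56643363, -0.22405059]), 'moment': array([ 0.02123916,  0.00870859, -0.03751774]), 'gripper_width': 0.08723080126690244}
scene {'intrinsics': array([[415.46949554,   0.        , 279.96816997],
       [  0.        , 415.46949554, 208.3779948 ],
       [  0.        ,   0.        ,   1.        ]]), 'R': array([[-0.67952848,  0.73364411, -0.00271284],
       [ 0.51537154,  0.47471807, -0.71346684],
       [-0.52214291, -0.48621916, -0.70068374]]), 't': array([ 0.40255513, -0.25193806,  1.52415296])}
side {'intrinsics': array([[38
[... 180 characters left out ...]
33,  0.00800056],
       [-0.28789999, -0.50915025, -0.81109779],
       [ 0.41110128,  0.69924199, -0.58485586]]), 't': array([-0.52235952,  0.2584832 ,  1.09697493])}
{'intrinsics': array([[316.86360296,   0.        , 287.21820794],
       [  0.        , 316.86360296, 205.81539833],
       [  0.        ,   0.        ,   1.        ]]), 'tool_from_camera': array([[ 7.68160156e-04, -9.53980432e-01, -2.99867880e-01,
         8.41015857e-02],
       [ 9.99999703e-01,  7.50002196e-04,  1.75652388e-04,
         4.00566058e-05],
       [ 5.73326278e-05, -2.99867926e-01,  9.53980725e-01,
        -1.61298339e-01],
       [ 0.00000000e+00,  0.00000000e+00,  0.00000000e+00,
         1.00000000e+00]])}
```

View pics/scene0.png

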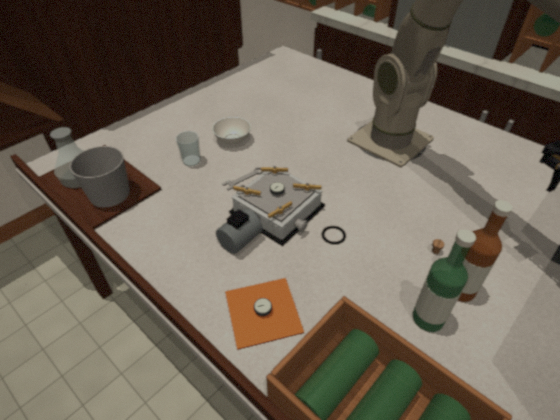

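```bash
cat > h.py <<'E'
import numpy as np,cv2
from station import *
from scipy.spatial.transform import Rotation as R
def ray(name,px,z,pose=None):
    c=get_calibration(name);d=np.linalg.inv(c["intrinsics"])@[px[0],px[1],1]
    if name=="wrist":
        p,rot=pose;T=c["tool_from_camera"];Rm=R.from_euler('xyz',rot).as_matrix()
        o=p+Rm@T[:3,3];d=Rm@T[:3,:3]@d
    else: o=-c["R"].T@c["t"];d=c["R"].T@d
    return o+d*(z-o[2])/d[2]
E
python3 - <<'E'
from h import *
for n,p,z in [("gauge",(277,188),.094),("n",(275,169),.094),("n",(307,186),.094),("n",(281,210),.094),("n",(245,190),.094),("motor",(238,232),.06)]:
    print(n,ray("scene",p,z).round(3))
s=observe();print(R.from_euler('xyz',s['tool_rot']).as_matrix().round(3))
E
```

```text
gauge [ 0.551 -0.05   0.094]
n [ 0.492 -0.113  0.094]
n [0.486 0.008 0.094]
n [0.609 0.02  0.094]
n [ 0.619 -0.111  0.094]
motor [ 0.724 -0.032  0.06 ]
[[-0.927  0.375 -0.   ]
 [ 0.375  0.927 -0.001]
 [-0.    -0.001 -1.   ]]
```

View pics/side0.png

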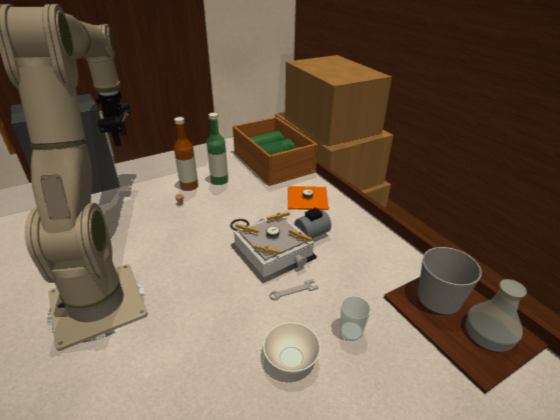

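```bash
python3 - <<'E'
from h import *
for n,p in [("green",(432,322)),("brown",(467,295)),("cork",(437,250)),("ring",(334,235))]:
    print(n,ray("scene",p,0.0).round(3))
E
```

```text
green [0.575 0.478 0.   ]
brown [0.446 0.506 0.   ]
cork [0.363 0.38  0.   ]
ring [0.511 0.136 0.   ]
```

>>> {"method": "step_arm", "body": {
  "series": [
    [[0,0,-0.06,0,0,0],[0,0,-0.06,0,0,0],[-0.03,-0.04,-0.03,0,0,0],[-0.045,-0.04,0,0,0,0],[-0.045,-0.04,0,0,0,0],[-0.045,-0.04,0,0,0,0],[-0.045,-0.04,0,0,0,0],[-0.045,-0.04,0,0,0,0],[-0.045,-0.04,0,0,0,0],[-0.045,-0.04,0,0,0,0],[-0.045,-0.04,0,0,0,0],[-0.045,-0.04,0,0,0,0]]
  ],
  "gripper": 0.04
}}

```text
time_s: 1.6
tool_pos: [0.4924, 0.0311, 0.3741]
tool_rot: [-3.134, -0.001, 2.765]
wrist_force: [0.6, -0.5, 0.1]
gripper_width: 0.0401
```

>>> {"method": "step_arm", "body": {
  "series": [
    [[-0.045,-0.028,0.03,0,0,0],[-0.04,-0.025,0.04,0,0,0],[0,0,0,0,0,0]]
  ]
}}

```text
time_s: 1.98
tool_pos: [0.5532, -0.0573, 0.3026]
tool_rot: [-3.133, -0.0, 2.759]
wrist_force: [-0.5, 1.4, 0.3]
gripper_width: 0.0401
```

```bash
python3 - <<'E'
from h import *
s=observe();print(s['tool_pos'],s['tool_rot'],s['qpos'].round(3),s['moment'])
im=snapshot("wrist");np.savez("w0.npz",im=im,p=s['tool_pos'],r=s['tool_rot'])
cv2.imwrite("pics/w0.png",im[:,:,::-1])
E
```

```text
[ 0.55316397 -0.05733049  0.30257005] [-3.13262282e+00 -3.13326018e-04  2.75869080e+00] [-0.515  0.155  0.606  1.544 -0.08   1.473  1.281] [ 0.05553428  0.02798771 -0.01675004]
```

View pics/w0.png

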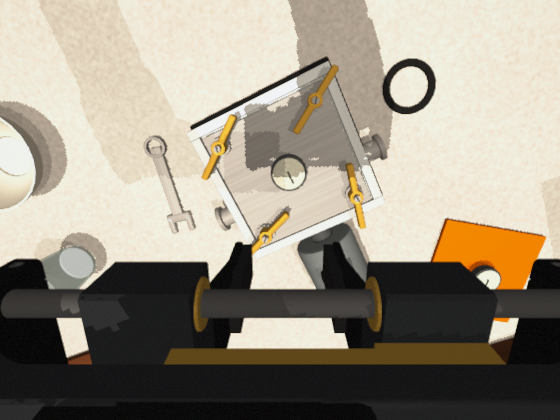

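```bash
cat > det.py <<'E'
from h import *
from scipy.optimize import least_squares
def detect(im,p,r,z=0.0935,amin=120):
    hsv=cv2.cvtColor(im,cv2.COLOR_RGB2HSV)
    m=cv2.inRange(hsv,(12,130,70),(28,255,255));m[255:]=0
    m=cv2.morphologyEx(m,cv2.MORPH_CLOSE,np.ones((5,5)))
    n,l,st,c=cv2.connectedComponentsWithStats(m);out=[]
    for i in range(1,n):
        if st[i,4]<amin: continue
        ys,xs=np.nonzero(l==i)
        P=np.array([ray("wrist",(x,y),z,(p,r))[:2] for x,y in zip(xs,ys)])
        rc=cv2.minAreaRect((P*1e4).astype(np.float32))
        mu=P.mean(0);u,s,v=np.linalg.svd(P-mu,full_matrices=False);d=v[0]
        t=(P-mu)@d;mid=mu+d*(t.min()+t.max())/2
        out.append((mid,np.degrees(np.arctan2(d[1],d[0]))%180,np.ptp(t),st[i,:4]))
    return out
E
python3 - <<'E'
from det import *
d=np.load("w0.npz");o=detect(d['im'],d['p'],d['r'])
for a in o: print(a[0].round(4),round(a[1],1),round(a[2],4),a[3])
cs=np.array([a[0] for a in o])
if len(cs)==4:
    base=np.array([[62,62],[-62,62],[-62,-62],[62,-62]])/1000
    best=None
    def f(q):
        c,s=np.cos(q[2]),np.sin(q[2]);W=base@np.array([[c,s],[-s,c]])+q[:2]
        D=np.linalg.norm(W[:,None]-cs,axis=2);return (W-cs[D.argmin(1)]).ravel()
    q=least_squares(f,[*cs.mean(0),0.05],loss='soft_l1',f_scale=.002).x
    print(q,np.degrees(q[2]),f(q).reshape(4,2).round(4)); c,s=np.cos(q[2]),np.sin(q[2]);print(base@np.array([[c,s],[-s,c]])+q[:2])
big=cv2.resize(d['im'][40:270,170:400],None,fx=3,fy=2.6,interpolation=cv2.INTER_CUBIC)
cv2.imwrite("pics/w0c.png",big[:,:,::-1])
E
```

```text
Traceback (most recent call last):
  File "det.py", line 11, in detect
    P=np.array([ray("wrist",(x,y),z,(p,r))[:2] for x,y in zip(xs,ys)])
                ~~~^^^^^^^^^^^^^^^^^^^^^^^
  File "h.py", line 5, in ray
    c=get_calibration(name);d=np.linalg.inv(c["intrinsics"])@[px[0],px[1],1]
ValueError: time passes only in moves, steps and waits
```

Calibration calls are rate-limited; cache them.

```bash
sed -i 's/^def ray/from functools import lru_cache\ncal=lru_cache(get_calibration)\ndef ray/; s/c=get_calibration(name)/c=cal(name)/' h.py
cat > fit.py <<'E'
from det import *
base=np.array([[62,62],[-62,62],[-62,-62],[62,-62]])/1000
def W(q): c,s=np.cos(q[2]),np.sin(q[2]);return base@np.array([[c,s],[-s,c]])+q[:2]
def fit(cs):
    f=lambda q:(W(q)-cs[np.linalg.norm(W(q)[:,None]-cs,axis=2).argmin(1)]).ravel()
    q=least_squares(f,[*cs.mean(0),0.05],loss='soft_l1',f_scale=.002).x
    return q,f(q).reshape(4,2)
E
python3 - <<'E'
from fit import *
d=np.load("w0.npz");o=detect(d['im'],d['p'],d['r'])
for a in o: print(a[0].round(4),round(a[1],1),round(a[2],4),a[3])
cs=np.array([a[0] for a in o])
q,r=fit(cs);print(q,np.degrees(q[2]),r.round(4));print(W(q).round(4))
big=cv2.resize(d['im'][40:270,170:400],None,fx=3,fy=2.6,interpolation=cv2.INTER_CUBIC)
cv2.imwrite("pics/w0c.png",big[:,:,::-1])
E
```

```text
[0.4797 0.0031] 126.5 0.0827 [293  65  45  69]
[ 0.4874 -0.1189] 130.0 0.0826 [202 115  34  65]
[0.6018 0.0102] 173.2 0.0836 [346 163  19  65]
[ 0.6064 -0.107 ] 116.2 0.0735 [251 211  38  44]
[0.7202 0.1493] 63.5 0.1348 [433 219 113  36]
[ 0.5442049  -0.05372418  0.06301203] 3.6103232906724236 [[ 0.0003  0.0019]
 [-0.0013  0.0012]
 [-0.0012 -0.0006]
 [ 0.0036 -0.0047]]
[[ 0.6022  0.0121]
 [ 0.4784  0.0042]
 [ 0.4862 -0.1195]
 [ 0.61   -0.1117]]
```

View pics/w0c.png

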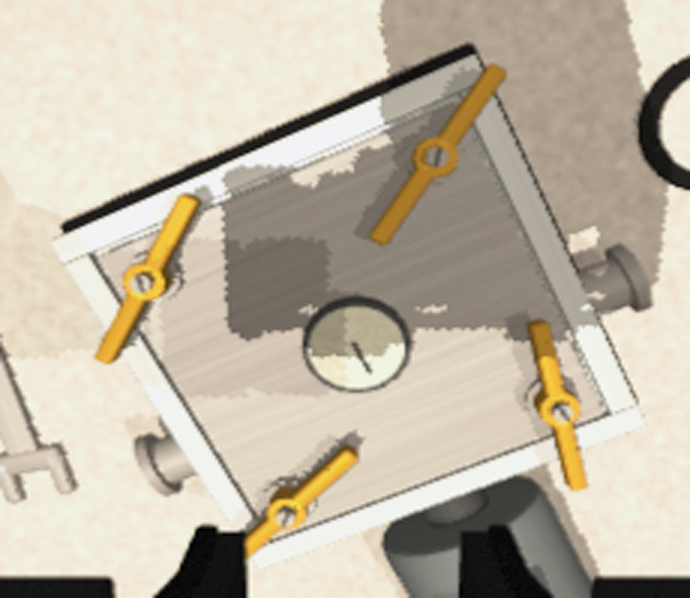

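```bash
cat > plan.py <<'E'
from h import *
def plan(pos,yaw,n,s=None):
    s=s or observe();p0=s['tool_pos'];R0=R.from_euler('xyz',s['tool_rot'])
    R1=R.from_euler('xyz',[np.pi,0,np.radians(yaw)])
    w=(R0.inv()*R1).as_rotvec();d=(np.array(pos)-p0)/n;st=R.from_rotvec(w/n)
    print("rot/row",np.degrees(w/n).round(2))
    Rk=R0
    for k in range(n): print((Rk.inv().apply(d)).round(4).tolist());Rk=Rk*st
E
python3 - <<'E'
from plan import *
d=np.load("w0.npz")
P=np.array([ray("wrist",px,.1,(d['p'],d['r'])) for px in [(356.7,198),(315.3,100),(218.7,148.5),(266,237.7)]])
print(P.round(4),P.mean(0))
plan([.602,.0115,.145],173.2,4)
E
```

```text
[[ 0.6022  0.0104  0.1   ]
 [ 0.4798  0.0032  0.1   ]
 [ 0.488  -0.1173  0.1   ]
 [ 0.6094 -0.1102  0.1   ]] [ 0.54483376 -0.05346607  0.1       ]
rot/row [-0.1   0.01 -3.75]
[-0.005, 0.0203, 0.0397]
[-0.0063, 0.0199, 0.0397]
[-0.0076, 0.0193, 0.0398]
[-0.0089, 0.0187, 0.0398]
```

>>> {"method": "step_arm", "body": {
  "series": [
    [[-0.005,0.02,0.04,-0.1,0,-3.8],[-0.006,0.02,0.04,-0.1,0,-3.8],[-0.008,0.019,0.04,-0.1,0,-3.8],[-0.009,0.019,0.04,-0.1,0,-3.8],[0,0,0,0,0,0]]
  ],
  "gripper": 0.045
}}

```text
time_s: 2.65
tool_pos: [0.6045, 0.0218, 0.1459]
tool_rot: [3.135, 0.007, 3.043]
wrist_force: [-0.5, 0.1, 0.5]
gripper_width: 0.0447
```

```bash
cat > look.py <<'E'
import sys
from det import *
s=observe();im=snapshot("wrist");n=sys.argv[1]
np.savez(n+".npz",im=im,p=s['tool_pos'],r=s['tool_rot'])
cv2.imwrite(f"pics/{n}.png",im[:,:,::-1])
print(s['tool_pos'].round(4),np.degrees(s['tool_rot']).round(2),s['qpos'].round(2),s['time_s'])
E
python3 look.py n1
```

```text
[0.6045 0.0218 0.1459] [179.6    0.41 174.33] [-0.52  0.36  0.51  1.65 -0.19  1.18  1.51] 2.65
```

View pics/n1.png

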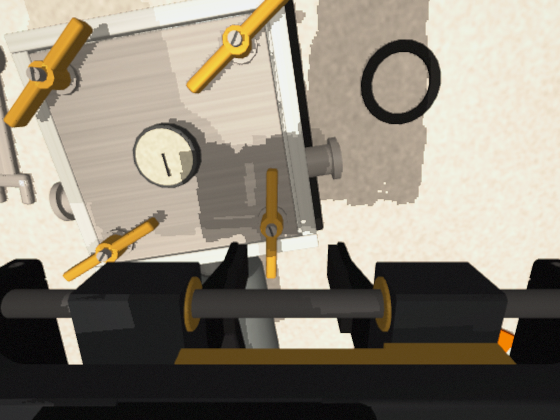

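```bash
python3 - <<'E'
from plan import *
d=np.load("n1.npz");im=d['im'];pose=(d['p'],d['r'])
m=cv2.inRange(cv2.cvtColor(im,cv2.COLOR_RGB2HSV),(12,120,50),(28,255,255))
m[:160]=0;m[285:]=0;m[:,:255]=0;m[:,290:]=0
for v in range(165,285,6):
    x=np.nonzero(m[v])[0]
    if len(x): print(v,x.min(),x.max(),end='; ')
print()
for v in (172,275):
    x=np.nonzero(m[v])[0].mean() if m[v].any() else 272
    print(ray("wrist",(x,v),.0945,pose))
print(ray("wrist",(270.5,228),.1,pose),ray("wrist",(270.5,230),.0945,pose))
big=cv2.resize(im[160:285,220:330],None,fx=5,fy=4.8,interpolation=cv2.INTER_CUBIC);cv2.imwrite("pics/n1c.png",big[:,:,::-1])
E
```

```text
171 267 277; 177 266 277; 183 266 277; 189 266 276; 195 266 276; 201 266 276; 207 266 276; 213 265 278; 219 262 282; 225 260 282; 231 261 281; 237 266 276; 243 266 275; 249 266 275; 255 266 275; 261 266 275; 267 266 275; 273 266 275; 
[0.56277309 0.01629024 0.0945    ]
[0.64126596 0.0062574  0.0945    ]
[0.60114491 0.01109998 0.1       ] [0.60485316 0.01043586 0.0945    ]
```

View pics/n1c.png

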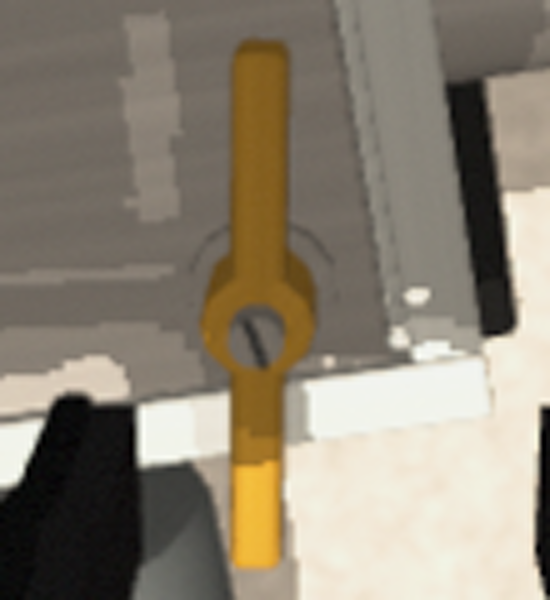

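```bash
python3 -c "
from plan import *
plan([.602,.0112,.145],172.7,2)"
```

```text
rot/row [0.21 0.29 0.75]
[0.0013, -0.0048, 0.0015]
[0.0012, -0.0048, 0.0016]
```

>>> {"method": "step_arm", "body": {
  "series": [
    [[0.0013,-0.0048,0.001,0.2,0.3,0.75],[0.0013,-0.0048,0.02,0.2,0.3,0.75],[0,0,0.01,0,0,0],[0,0,0,0,0,0]]
  ]
}}

```text
time_s: 3.2
tool_pos: [0.6031, 0.0087, 0.1204]
tool_rot: [3.14, 0.005, 3.007]
wrist_force: [-1.2, 0.4, 0.5]
gripper_width: 0.045
```

```bash
python3 -c "
from plan import *
s=observe();print(s['tool_pos'],np.degrees(s['tool_rot']),s['moment'])
plan([.602,.0112,.085],172.7,3,s)"
```

```text
[0.60313804 0.00865708 0.12038085] [179.88825507   0.31412127 172.30705193] [ 5.67490626e-02 -5.93434922e-05 -8.59009775e-03]
rot/row [ 0.04  0.1  -0.13]
[0.0006, 0.0008, 0.0118]
[0.0005, 0.0008, 0.0118]
[0.0005, 0.0008, 0.0118]
```

>>> {"method": "step_arm", "body": {
  "series": [
    [[0.0006,0.0008,0.012,0,0.1,-0.1],[0.0005,0.0008,0.012,0,0.1,-0.1],[0.0003,0.0003,0.01,0,0.1,0],[0,0,0,0,0,0]]
  ]
}}

```text
time_s: 3.7
tool_pos: [0.6019, 0.0111, 0.0837]
tool_rot: [3.14, -0.001, 3.011]
wrist_force: [0.7, -0.4, 0.2]
gripper_width: 0.0449
```

>>> {"method": "step_arm", "body": {
  "series": [
    [[0,0,0,0,0,0],[0,0,0,0,0,0],[0,0,0,0,0,0],[0,0,0,0,0,0]]
  ],
  "gripper": 0.0
}}

```text
time_s: 4.2
tool_pos: [0.6025, 0.0107, 0.0846]
tool_rot: [3.14, 0.001, 3.011]
wrist_force: [-0.2, -0.4, -1.2]
gripper_width: 0.0153
```

```bash
cat > o.py <<'E'
from plan import *
s=observe();print(s['tool_pos'].round(4),np.degrees(s['tool_rot']).round(2),'F',s['wrist_force'].round(1),'M',s['moment'].round(3),'q',s['qpos'].round(2),s['gripper_width'].round(4),s['time_s'])
E
python3 o.py
```

```text
Traceback (most recent call last):
  File "o.py", line 2, in <module>
    s=observe();print(s['tool_pos'].round(4),np.degrees(s['tool_rot']).round(2),'F',s['wrist_force'].round(1),'M',s['moment'].round(3),'q',s['qpos'].round(2),s['gripper_width'].round(4),s['time_s'])
                                                                                                                                                              ^^^^^^^^^^^^^^^^^^^^^^^^
AttributeError: 'float' object has no attribute 'round'
```

>>> {"method": "step_arm", "body": {
  "series": [
    [[0,0,0.0002,0,0,8],[0,0,0.0002,0,0,8],[0,0,0.0002,0,0,8],[0,0,0.0002,0,0,8]]
  ]
}}

```text
time_s: 4.7
tool_pos: [0.603, 0.0119, 0.084]
tool_rot: [3.138, -0.0, 2.437]
wrist_force: [1.9, -0.5, -2.5]
gripper_width: 0.0157
```

```bash
sed -i "s/s\['gripper_width'\].round(4)/round(s['gripper_width'],4)/" o.py; python3 o.py
```

```text
[0.603  0.0119 0.084 ] [ 1.7977e+02 -2.0000e-02  1.3965e+02] F [ 1.9 -0.5 -2.5] M [ 0.054 -0.344  0.094] q [-0.58  0.45  0.61  1.71 -0.29  1.07  0.99] 0.0157 4.7
```

>>> {"method": "step_arm", "body": {
  "series": [
    [[0,0,0.0002,0,0,10],[0,0,0.0002,0,0,10],[0,0,0.0002,0,0,10],[0,0,0.0002,0,0,10],[0,0,0.0002,0,0,10],[0,0,0.0002,0,0,10],[0,0,0.0002,0,0,10],[0,0,0.0002,0,0,10]]
  ]
}}

```text
time_s: 5.7
tool_pos: [0.6063, 0.0125, 0.0823]
tool_rot: [3.134, -0.007, 0.998]
wrist_force: [3.2, -1.9, -4.5]
gripper_width: 0.0159
```

```bash
python3 o.py; python3 look.py n1t
```

```text
[0.6063 0.0125 0.0823] [179.54  -0.42  57.16] F [ 3.2 -1.9 -4.5] M [-0.506 -0.495  0.093] q [-0.79  0.55  0.91  1.72 -0.48  1.1  -0.3 ] 0.0159 5.7
[0.6063 0.0125 0.0823] [179.54  -0.42  57.16] [-0.79  0.55  0.91  1.72 -0.48  1.1  -0.3 ] 5.7
```

View pics/n1t.png

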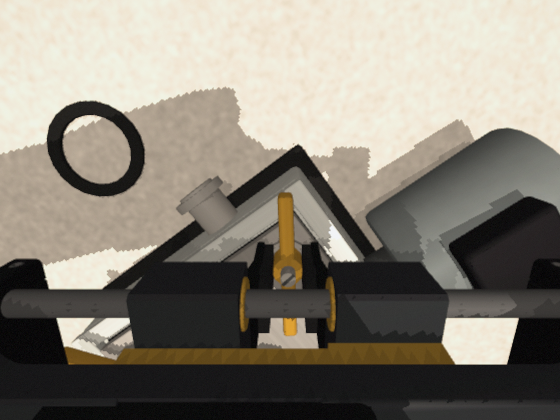

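>>> {"method": "step_arm", "body": {
  "series": [
    [[-0.0015,-0.0012,0.0002,0,0.1,8],[-0.0015,-0.0012,0.0002,0.1,0.1,8],[-0.0005,-0.0008,0.0002,0.1,0.1,8],[0,0,0.0002,0,0.1,8]]
  ]
}}

```text
time_s: 6.25
tool_pos: [0.6072, 0.0115, 0.0817]
tool_rot: [3.135, -0.026, 0.427]
wrist_force: [3.1, -1.5, -6.0]
gripper_width: 0.0157
```

```bash
python3 o.py
```

```text
[0.6072 0.0115 0.0817] [179.64  -1.5   24.48] F [ 3.1 -1.5 -6. ] M [-0.642 -0.481  0.106] q [-0.87  0.6   1.04  1.74 -0.58  1.11 -0.8 ] 0.0157 6.25
```

```bash
python3 -c "
from plan import *
plan([.6035,.0112,.0814],8.5,4)"
```

```text
rot/row [ 0.04 -0.39  3.99]
[-0.0009, -0.0003, 0.0001]
[-0.0009, -0.0003, 0.0001]
[-0.0009, -0.0002, 0.0001]
[-0.0009, -0.0001, 0.0001]
```

>>> {"method": "step_arm", "body": {
  "series": [
    [[-0.0009,-0.0003,0.0002,0,-0.4,4],[-0.0009,-0.0003,0.0002,0,-0.4,4]]
  ]
}}

```text
time_s: 6.5
tool_pos: [0.6072, 0.0111, 0.0815]
tool_rot: [3.135, -0.016, 0.289]
wrist_force: [6.6, -1.4, -4.1]
gripper_width: 0.0155
```

```bash
python3 o.py
```

```text
[0.6072 0.0111 0.0815] [179.65  -0.93  16.55] F [ 6.6 -1.4 -4.1] M [-0.484 -1.202  0.17 ] q [-0.88  0.63  1.06  1.73 -0.6   1.13 -0.92] 0.0155 6.5
```

>>> {"method": "step_arm", "body": {
  "series": [
    [[-0.0009,-0.0002,0.0002,0,-0.3,4],[-0.0009,-0.0001,0.0002,0,-0.3,4]]
  ]
}}

```text
time_s: 6.75
tool_pos: [0.6072, 0.0107, 0.0813]
tool_rot: [3.135, -0.01, 0.152]
wrist_force: [5.6, -1.1, -4.8]
gripper_width: 0.0156
```

```bash
python3 o.py
```

```text
[0.6072 0.0107 0.0813] [179.62  -0.57   8.68] F [ 5.6 -1.1 -4.8] M [-0.466 -1.064  0.141] q [-0.89  0.65  1.09  1.72 -0.63  1.15 -1.04] 0.0156 6.75
```

>>> {"method": "step_arm", "body": {
  "series": [
    [[0,0,0.0001,0,-0.1,4],[0,0,0.0001,0,-0.1,4]]
  ]
}}

```text
time_s: 7.0
tool_pos: [0.6075, 0.0104, 0.081]
tool_rot: [3.135, -0.008, 0.014]
wrist_force: [0.1, -1.5, -0.7]
gripper_width: 0.0157
```

```bash
python3 o.py
```

```text
[0.6075 0.0104 0.081 ] [179.64  -0.44   0.81] F [ 0.1 -1.5 -0.7] M [-0.361  0.112  0.193] q [-0.91  0.68  1.12  1.72 -0.65  1.17 -1.16] 0.0157 7.0
```

>>> {"method": "step_arm", "body": {
  "series": [
    [[0,0,0.0001,0,-0.1,4],[0,0,0.0001,0,-0.1,4]]
  ]
}}

```text
time_s: 7.25
tool_pos: [0.6075, 0.01, 0.0808]
tool_rot: [3.136, -0.005, -0.124]
wrist_force: [1.1, -0.9, -1.1]
gripper_width: 0.0158
```

```bash
python3 o.py
```

```text
[0.6075 0.01   0.0808] [179.67  -0.27  -7.08] F [ 1.1 -0.9 -1.1] M [-0.375  0.113  0.157] q [-0.92  0.7   1.15  1.72 -0.68  1.18 -1.28] 0.0158 7.25
```

>>> {"method": "step_arm", "body": {
  "series": [
    [[0,0,0.0001,0,0,4],[0,0,0.0001,0,0,4]]
  ]
}}

```text
time_s: 7.5
tool_pos: [0.6075, 0.0097, 0.0806]
tool_rot: [3.136, -0.005, -0.261]
wrist_force: [0.6, -1.7, -0.1]
gripper_width: 0.0154
```

```bash
python3 o.py
```

```text
[0.6075 0.0097 0.0806] [179.69  -0.3  -14.97] F [ 0.6 -1.7 -0.1] M [-0.36   0.123  0.103] q [-0.93  0.72  1.17  1.72 -0.71  1.19 -1.4 ] 0.0154 7.5
```

>>> {"method": "step_arm", "body": {
  "series": [
    [[0,0,0.0001,0,0,4],[0,0,0.0001,0,0,4]]
  ]
}}

```text
time_s: 7.75
tool_pos: [0.6073, 0.0093, 0.0804]
tool_rot: [3.136, -0.005, -0.399]
wrist_force: [0.0, -1.4, -0.4]
gripper_width: 0.0156
```

```bash
python3 o.py
```

```text
[0.6073 0.0093 0.0804] [179.7   -0.31 -22.87] F [ 0.  -1.4 -0.4] M [-0.354  0.231  0.075] q [-0.94  0.74  1.2   1.72 -0.73  1.21 -1.52] 0.0156 7.75
```

```bash
cat > bar.py <<'E'
import sys
from h import *
def ang(im):
    m=cv2.inRange(cv2.cvtColor(im,cv2.COLOR_RGB2HSV),(12,120,50),(28,255,255))
    m[:185]=0;m[250:]=0;m[:,:235]=0;m[:,335:]=0
    v=[];c=[]
    for y in range(185,250):
        x=np.nonzero(m[y])[0]
        if len(x)>4: v.append(y);c.append(x.mean())
    if len(v)<5: return "no bar"
    k=np.polyfit(v,c,1);return f"slope {np.degrees(np.arctan(k[0])):.1f}deg col@220 {np.polyval(k,220):.1f} top {v[0]} n {len(v)}"
print("base n1t",ang(np.load("n1t.npz")['im']))
im=snapshot("wrist");cv2.imwrite(f"pics/{sys.argv[1]}.png",im[:,:,::-1]);print(ang(im))
E
python3 bar.py n1u
```

```text
base n1t slope 2.2deg col@220 285.5 top 193 n 57
slope 2.4deg col@220 285.5 top 193 n 57
```

>>> {"method": "step_arm", "body": {
  "series": [
    [[0,0,0.0001,0,0,4],[0,0,0.0001,0,0,4]]
  ]
}}

```text
time_s: 8.05
tool_pos: [0.6073, 0.0089, 0.0803]
tool_rot: [3.137, -0.006, -0.538]
wrist_force: [2.4, -3.3, 0.1]
gripper_width: 0.0158
```

```bash
python3 o.py; python3 bar.py n1v
```

```text
[0.6073 0.0089 0.0803] [179.72  -0.35 -30.84] F [ 2.4 -3.3  0.1] M [-0.661 -0.368  0.292] q [-0.95  0.76  1.22  1.72 -0.76  1.22 -1.64] 0.0158 8.05
base n1t slope 2.2deg col@220 285.5 top 193 n 57
slope 5.9deg col@220 282.4 top 193 n 57
```

>>> {"method": "step_arm", "body": {
  "series": [
    [[0,0,0,0,0,0],[0,0,0,0,0,0],[0,0,-0.02,0,0,0],[0,0,-0.025,0,0,0],[0,0,-0.02,0,0,-10],[0,0,0,0,0,-10]]
  ],
  "gripper": 0.045
}}

```text
time_s: 8.85
tool_pos: [0.6081, 0.0092, 0.1529]
tool_rot: [3.135, -0.007, -0.176]
wrist_force: [0.1, 0.2, -0.7]
gripper_width: 0.0446
```

```bash
python3 o.py; python3 -c "
from plan import *
plan([.4875,-.118,.14],130,14)"
```

```text
[0.6081 0.0092 0.1529] [179.64  -0.38 -10.06] F [ 0.1  0.2 -0.7] M [0.009 0.179 0.001] q [-0.96  0.63  1.22  1.65 -0.61  1.3  -1.38] 0.0446 8.85
rot/row [  0.04   0.02 -10.  ]
[-0.0069, 0.0104, 0.0009]
[-0.0086, 0.0091, 0.0009]
[-0.0101, 0.0075, 0.0009]
[-0.0112, 0.0056, 0.0009]
[-0.012, 0.0036, 0.0009]
[-0.0124, 0.0014, 0.0009]
[-0.0125, -0.0008, 0.0009]
[-0.0122, -0.0029, 0.0009]
[-0.0115, -0.005, 0.0009]
[-0.0104, -0.0069, 0.0009]
[-0.0091, -0.0086, 0.0009]
[-0.0075, -0.0101, 0.0009]
[-0.0056, -0.0112, 0.0009]
[-0.0036, -0.012, 0.0009]
```

>>> {"method": "step_arm", "body": {
  "series": [
    [[-0.007,0.01,0.001,0,0,-10],[-0.009,0.009,0.001,0,0,-10],[-0.01,0.0075,0.001,0,0,-10],[-0.011,0.0055,0.001,0,0,-10],[-0.012,0.0035,0.001,0,0,-10],[-0.0125,0.0015,0.001,0,0,-10],[-0.0125,-0.001,0.001,0,0,-10],[-0.012,-0.003,0.001,0,0,-10],[-0.0115,-0.005,0.001,0,0,-10],[-0.0105,-0.007,0.001,0,0,-10],[-0.009,-0.0085,0.001,0,0,-10],[-0.0075,-0.01,0.001,0,0,-10]]
  ]
}}

```text
time_s: 10.35
tool_pos: [0.5107, -0.1131, 0.163]
tool_rot: [3.116, 0.016, 1.985]
wrist_force: [0.4, 0.2, -0.1]
gripper_width: 0.0452
```

```bash
python3 o.py; python3 -c "
from plan import *
plan([.4875,-.118,.14],130,2)"
```

```text
[ 0.5107 -0.1131  0.163 ] [178.53   0.91 113.71] F [ 0.4  0.2 -0.1] M [-0.104  0.031  0.001] q [-0.71  0.16  0.93  1.87 -0.15  1.14  0.68] 0.0452 10.35
rot/row [ 0.67  0.56 -8.14]
[0.0026, -0.0119, 0.0112]
[0.0042, -0.0113, 0.0113]
```

>>> {"method": "step_arm", "body": {
  "series": [
    [[0.0025,-0.011,0.011,0.7,0.5,-8.1],[0.004,-0.01,0.011,0.6,0.5,-8],[0,0,0,0,0,0]]
  ]
}}

```text
time_s: 10.72
tool_pos: [0.4897, -0.1211, 0.1452]
tool_rot: [3.136, 0.005, 2.27]
wrist_force: [0.3, -0.4, -0.3]
gripper_width: 0.0452
```

```bash
python3 look.py n3; python3 - <<'E'
import cv2
im=cv2.imread("pics/n3.png");cv2.imwrite("pics/n3c.png",cv2.resize(im[150:290,220:360],None,fx=4,fy=4,interpolation=cv2.INTER_CUBIC))
E
```

```text
[ 0.4897 -0.1211  0.1452] [179.68   0.27 130.08] [-0.67  0.15  0.9   1.92 -0.13  1.13  0.98] 10.725
```

View pics/n3c.png

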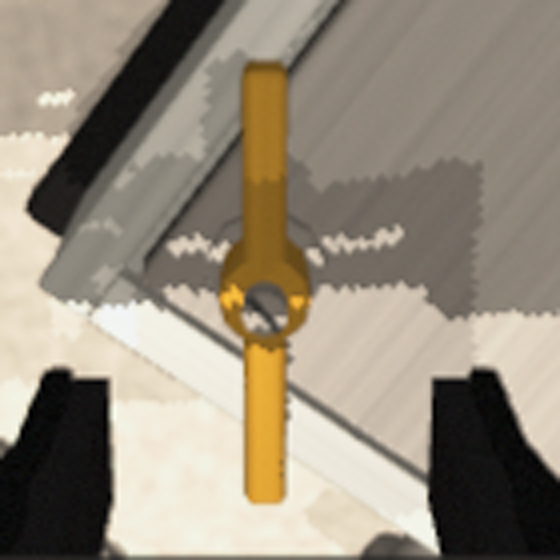

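```bash
cat > axis.py <<'E'
from plan import *
def axis(n,top,bot,stud,z=.094):
    d=np.load(n+".npz");po=(d['p'],d['r'])
    a,b=[ray("wrist",p,z,po) for p in (top,bot)];s=ray("wrist",stud,.1,po)
    v=b-a;print("mid",((a+b)/2).round(4),"len",np.linalg.norm(v).round(4),"yaw",np.degrees(np.arctan2(v[1],v[0])).round(1),"stud",s.round(4))
E
python3 -c "
from axis import *
axis('n3',(286.2,166.5),(286.5,275),(286.2,226.2))
plan([.4875,-.118,.085],130,3)"
```

```text
mid [ 0.4869 -0.119   0.094 ] len 0.0828 yaw -49.8 stud [ 0.4865 -0.1187  0.1   ]
rot/row [ 0.12  0.11 -0.01]
[0.0015, -0.0002, 0.0202]
[0.0015, -0.0002, 0.0202]
[0.0014, -0.0002, 0.0202]
```

>>> {"method": "step_arm", "body": {
  "series": [
    [[0.0015,-0.0003,0.018,0.1,0.1,0],[0.001,-0.0002,0.018,0.1,0.1,0],[0.0005,0,0.018,0.1,0.1,0],[0,0,0.003,0,0,0]]
  ]
}}

```text
time_s: 11.28
tool_pos: [0.4894, -0.1186, 0.0855]
tool_rot: [3.14, 0.001, 2.264]
wrist_force: [0.2, -0.8, 0.5]
gripper_width: 0.0446
```

```bash
python3 o.py; python3 -c "
from plan import *
plan([.4868,-.1188,.085],130,1)"
```

```text
[ 0.4894 -0.1186  0.0855] [1.7991e+02 7.0000e-02 1.2971e+02] F [ 0.2 -0.8  0.5] M [-0.008  0.011  0.003] q [-0.62  0.25  0.87  1.98 -0.23  1.01  1.05] 0.0446 11.275
rot/row [ 0.09  0.07 -0.29]
[0.0014, -0.0021, 0.0005]
```

>>> {"method": "step_arm", "body": {
  "series": [
    [[0.0014,-0.002,0.0005,0,0,-0.3],[0,0,0,0,0,0],[0,0,0,0,0,0],[0,0,0,0,0,0]]
  ],
  "gripper": 0.0
}}

```text
time_s: 11.78
tool_pos: [0.4871, -0.1191, 0.0854]
tool_rot: [3.14, 0.002, 2.269]
wrist_force: [-0.1, -0.3, -2.2]
gripper_width: 0.0157
```

>>> {"method": "step_arm", "body": {
  "series": [
    [[0,0,0.0002,0,0,10],[0,0,0.0002,0,0,10],[0,0,0.0002,0,0,10],[0,0,0.0002,0,0,10]]
  ]
}}

```text
time_s: 12.28
tool_pos: [0.4885, -0.1186, 0.0848]
tool_rot: [3.135, 0.0, 1.552]
wrist_force: [3.6, -1.2, -7.6]
gripper_width: 0.0156
```

```bash
python3 o.py;python3 bar.py n3a; python3 -c "
from plan import *
plan([.4868,-.1188,.082],10,8)"
```

```text
[ 0.4885 -0.1186  0.0848] [179.65   0.    88.91] F [ 3.6 -1.2 -7.6] M [-0.338 -0.63   0.106] q [-0.73  0.29  1.01  1.99 -0.29  1.01  0.39] 0.0156 12.275
base n1t slope 2.2deg col@220 285.5 top 193 n 57
slope 2.0deg col@220 285.9 top 192 n 58
rot/row [ 0.04 -0.03  9.8 ]
[-0.0, -0.0002, 0.0003]
[-0.0001, -0.0002, 0.0003]
[-0.0001, -0.0002, 0.0003]
[-0.0001, -0.0002, 0.0003]
[-0.0002, -0.0001, 0.0003]
[-0.0002, -0.0001, 0.0003]
[-0.0002, -0.0001, 0.0003]
[-0.0002, -0.0, 0.0003]
```

>>> {"method": "step_arm", "body": {
  "series": [
    [[0,-0.0003,0.0003,0,0,10],[-0.0001,-0.0003,0.0003,0,0,10],[-0.0001,-0.0003,0.0003,0,0,10],[-0.0002,-0.0003,0.0003,0,0,10],[-0.0002,-0.0002,0.0003,0,0,10],[-0.0002,-0.0002,0.0003,0,0,10],[-0.0003,-0.0001,0.0003,0,0,10],[-0.0003,0,0.0003,0,0,10],[-0.0003,0,0.0003,0,0,10],[-0.0003,0,0.0003,0,0,8]]
  ]
}}

```text
time_s: 13.58
tool_pos: [0.4907, -0.1213, 0.0825]
tool_rot: [3.137, -0.02, -0.187]
wrist_force: [1.9, -3.4, -3.0]
gripper_width: 0.0154
```

```bash
python3 o.py;python3 bar.py n3b; python3 -c "
from plan import *
plan([.4868,-.1188,.081],-30,4)"
```

```text
[ 0.4907 -0.1213  0.0825] [179.72  -1.14 -10.74] F [ 1.9 -3.4 -3. ] M [-0.531 -0.193  0.029] q [-0.93  0.48  1.31  2.   -0.53  1.06 -1.14] 0.0154 13.575
base n1t slope 2.2deg col@220 285.5 top 193 n 57
slope 2.1deg col@220 285.8 top 191 n 59
rot/row [ 0.02 -0.3   4.72]
[-0.0011, -0.0004, 0.0004]
[-0.0011, -0.0003, 0.0004]
[-0.0011, -0.0002, 0.0004]
[-0.0012, -0.0001, 0.0004]
```

>>> {"method": "step_arm", "body": {
  "series": [
    [[-0.0004,0,0.0002,0,-0.3,5],[-0.0004,0,0.0002,0,-0.3,5]]
  ]
}}

```text
time_s: 13.88
tool_pos: [0.4906, -0.1217, 0.0823]
tool_rot: [3.139, -0.012, -0.363]
wrist_force: [3.1, -2.5, -4.2]
gripper_width: 0.0154
```

```bash
sed -i '/^print("base/d' bar.py; sed -i "1a import numpy as np;np.set_printoptions(suppress=True)" o.py; python3 o.py;python3 bar.py n3c1
```

```text
[ 0.4906 -0.1217  0.0823] [179.85  -0.67 -20.82] F [ 3.1 -2.5 -4.2] M [-0.678 -0.314  0.112] q [-0.92  0.5   1.31  1.99 -0.55  1.07 -1.3 ] 0.0154 13.875
slope 1.8deg col@220 285.8 top 191 n 59
```

>>> {"method": "step_arm", "body": {
  "series": [
    [[-0.0004,0,0.0002,0,-0.2,4],[-0.0004,0,0.0002,0,-0.2,4]]
  ]
}}

```text
time_s: 14.18
tool_pos: [0.4904, -0.1219, 0.0821]
tool_rot: [3.14, -0.006, -0.5]
wrist_force: [2.8, -3.2, -4.2]
gripper_width: 0.0155
```

```bash
python3 o.py;python3 bar.py n3d
```

```text
[ 0.4904 -0.1219  0.0821] [179.89  -0.36 -28.64] F [ 2.8 -3.2 -4.2] M [-0.677 -0.387  0.134] q [-0.92  0.51  1.32  1.99 -0.56  1.08 -1.43] 0.0155 14.175
slope 1.8deg col@220 285.9 top 191 n 59
```

>>> {"method": "step_arm", "body": {
  "series": [
    [[-0.0003,0,0.0002,0,-0.1,4],[-0.0003,0,0.0002,0,-0.1,4]]
  ]
}}

```text
time_s: 14.48
tool_pos: [0.4903, -0.1222, 0.0819]
tool_rot: [3.14, -0.004, -0.635]
wrist_force: [0.9, -3.3, -2.5]
gripper_width: 0.0154
```

```bash
python3 o.py;python3 bar.py n3e
```

```text
[ 0.4903 -0.1222  0.0819] [179.91  -0.23 -36.4 ] F [ 0.9 -3.3 -2.5] M [-0.634 -0.234  0.155] q [-0.92  0.51  1.32  1.98 -0.57  1.09 -1.56] 0.0154 14.475
slope 2.0deg col@220 285.8 top 191 n 59
```

>>> {"method": "step_arm", "body": {
  "series": [
    [[-0.0003,0,0.0002,0,0,4],[-0.0003,0,0.0002,0,0,4]]
  ]
}}

```text
time_s: 14.78
tool_pos: [0.4901, -0.1224, 0.0817]
tool_rot: [3.141, -0.005, -0.771]
wrist_force: [0.7, -3.1, -2.4]
gripper_width: 0.0154
```

```bash
python3 o.py;python3 bar.py n3f
```

```text
[ 0.4901 -0.1224  0.0817] [179.94  -0.31 -44.18] F [ 0.7 -3.1 -2.4] M [-0.695 -0.254  0.126] q [-0.92  0.52  1.32  1.99 -0.57  1.09 -1.69] 0.0154 14.775
slope 1.9deg col@220 285.7 top 191 n 59
```

Total about 174°.

>>> {"method": "step_arm", "body": {
  "series": [
    [[-0.0003,0,0.0002,0,0,4],[-0.0003,0,0.0002,0,0,4]]
  ]
}}

```text
time_s: 15.08
tool_pos: [0.4898, -0.1225, 0.0816]
tool_rot: [3.141, -0.006, -0.906]
wrist_force: [0.7, -1.8, 1.0]
gripper_width: 0.0156
```

```bash
python3 o.py;python3 bar.py n3g
```

```text
[ 0.4898 -0.1225  0.0816] [179.98  -0.36 -51.93] F [ 0.7 -1.8  1. ] M [-0.354  0.267  0.31 ] q [-0.92  0.52  1.32  1.99 -0.57  1.08 -1.83] 0.0156 15.075
slope 6.4deg col@220 282.2 top 191 n 59
```

>>> {"method": "step_arm", "body": {
  "series": [
    [[-0.0003,0,0.0002,0,0,4],[-0.0003,0,0.0002,0,0,4]]
  ]
}}

```text
time_s: 15.38
tool_pos: [0.4891, -0.1218, 0.0815]
tool_rot: [-3.141, -0.005, -1.041]
wrist_force: [-2.0, 1.6, 2.8]
gripper_width: 0.0154
```

```bash
python3 o.py;python3 bar.py n3h
```

```text
[ 0.4891 -0.1218  0.0815] [-179.99   -0.3   -59.65] F [-2.   1.6  2.8] M [0.33  0.696 0.26 ] q [-0.92  0.52  1.32  1.99 -0.57  1.09 -1.96] 0.0154 15.375
slope 15.0deg col@220 276.2 top 191 n 59
```

>>> {"method": "step_arm", "body": {
  "series": [
    [[0,0,0,0,0,0],[0,0,0,0,0,0],[0,0,-0.02,0,0,0],[0,0,-0.025,0,0,0],[0,0,-0.02,0,0,-10.5],[0,0,0,0,0,-10.5],[0,0,0,0,0,-10.5],[0,0,0,0,0,-10.5],[0,0,0,0,0,-10.5]]
  ],
  "gripper": 0.045
}}

```text
time_s: 16.55
tool_pos: [0.4886, -0.1198, 0.1483]
tool_rot: [3.14, -0.002, -0.091]
wrist_force: [1.6, -1.2, -0.6]
gripper_width: 0.045
```

```bash
python3 o.py; python3 -c "
from plan import *
plan([.479,.0042,.145],126.5,13)"
```

```text
[ 0.4886 -0.1198  0.1483] [179.92  -0.12  -5.2 ] F [ 1.6 -1.2 -0.6] M [-0.003  0.11   0.004] q [-0.88  0.2   1.15  1.92 -0.2   1.14 -1.32] 0.045 16.55
rot/row [ 1.000e-02  0.000e+00 -1.013e+01]
[-0.0016, -0.0094, 0.0002]
[0.0001, -0.0096, 0.0002]
[0.0018, -0.0094, 0.0002]
[0.0034, -0.0089, 0.0002]
[0.0049, -0.0082, 0.0002]
[0.0063, -0.0072, 0.0002]
[0.0075, -0.006, 0.0002]
[0.0084, -0.0046, 0.0003]
[0.0091, -0.003, 0.0003]
[0.0095, -0.0014, 0.0003]
[0.0096, 0.0003, 0.0003]
[0.0094, 0.002, 0.0003]
[0.0089, 0.0036, 0.0003]
```

>>> {"method": "step_arm", "body": {
  "series": [
    [[-0.0015,-0.0095,0,0,0,-10.2],[0,-0.0095,0,0,0,-10.2],[0.002,-0.0095,0,0,0,-10.2],[0.0035,-0.009,0,0,0,-10.2],[0.005,-0.008,0,0,0,-10.2],[0.0065,-0.007,0,0,0,-10.2],[0.0075,-0.006,0,0,0,-10.2],[0.0085,-0.0045,0,0,0,-10.2],[0.009,-0.003,0,0,0,-10.2],[0.0095,-0.0015,0,0,0,-10.2],[0.0095,0,0,0,0,-10.2],[0.0095,0.002,0,0,0,-10.2]]
  ]
}}

```text
time_s: 18.05
tool_pos: [0.4728, -0.0023, 0.1482]
tool_rot: [3.139, -0.001, 2.142]
wrist_force: [-0.4, -0.3, -0.7]
gripper_width: 0.045
```

```bash
python3 o.py; python3 -c "
from plan import *
plan([.479,.0042,.145],126.5,2)"
```

```text
[ 0.4728 -0.0023  0.1482] [179.85  -0.05 122.7 ] F [-0.4 -0.3 -0.7] M [-0.036  0.061 -0.021] q [-0.9   0.04  0.84  1.98 -0.03  1.13  0.52] 0.045 18.05
rot/row [ 0.07 -0.02 -1.9 ]
[0.0011, 0.0044, 0.0016]
[0.0009, 0.0044, 0.0016]
```

>>> {"method": "step_arm", "body": {
  "series": [
    [[0.001,0.004,0.0015,0,0,-1.9],[0.001,0.004,0.0015,0,0,-1.9],[0,0,0,0,0,0]]
  ]
}}

```text
time_s: 18.42
tool_pos: [0.478, 0.0049, 0.1451]
tool_rot: [3.139, -0.002, 2.22]
wrist_force: [-0.4, 0.4, 0.3]
gripper_width: 0.0449
```

```bash
python3 look.py n2; python3 - <<'E'
import cv2
im=cv2.imread("pics/n2.png");cv2.imwrite("pics/n2c.png",cv2.resize(im[150:290,220:360],None,fx=4,fy=4,interpolation=cv2.INTER_CUBIC))
E
```

```text
[0.478  0.0049 0.1451] [ 1.7982e+02 -1.0000e-01  1.2717e+02] [-0.9   0.06  0.83  1.97 -0.05  1.13  0.6 ] 18.425
```

View pics/n2c.png

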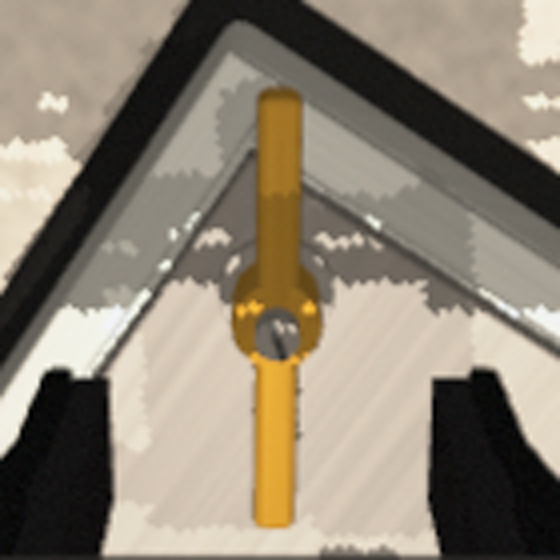

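```bash
python3 -c "
from axis import *
axis('n2',(290,172.5),(288.5,281),(289.7,232.7))
plan([.479,.0038,.085],126.5,3)"
```

```text
mid [0.4793 0.0049 0.094 ] len 0.0835 yaw -53.4 stud [0.4795 0.0052 0.1   ]
rot/row [ 0.06 -0.03  0.2 ]
[-0.0005, 0.0, 0.02]
[-0.0005, 0.0001, 0.02]
[-0.0004, 0.0001, 0.02]
```

>>> {"method": "step_arm", "body": {
  "series": [
    [[-0.0003,0.0003,0.018,0,0,0.2],[-0.0003,0.0003,0.018,0,0,0.2],[-0.0002,0.0003,0.018,0,0,0.1],[0,0,0.003,0,0,0]]
  ]
}}

```text
time_s: 18.98
tool_pos: [0.4794, 0.0042, 0.0874]
tool_rot: [3.137, -0.002, 2.208]
wrist_force: [-1.3, 0.0, 0.1]
gripper_width: 0.0447
```

```bash
python3 o.py; python3 -c "
from plan import *
plan([.4793,.0049,.085],126.6,1)"
```

```text
[0.4794 0.0042 0.0874] [179.73  -0.11 126.54] F [-1.3  0.   0.1] M [-0.075  0.008  0.025] q [-0.86  0.17  0.83  2.03 -0.15  1.    0.68] 0.0447 18.975
rot/row [ 0.27 -0.11 -0.06]
[0.0006, 0.0003, 0.0024]
```

>>> {"method": "step_arm", "body": {
  "series": [
    [[0.0005,0.0003,0.0024,0.2,0,0],[0,0,0,0,0,0],[0,0,0,0,0,0],[0,0,0,0,0,0]]
  ],
  "gripper": 0.0
}}

```text
time_s: 19.48
tool_pos: [0.48, 0.0047, 0.0865]
tool_rot: [3.139, -0.002, 2.208]
wrist_force: [-0.1, -0.6, -1.8]
gripper_width: 0.0156
```

>>> {"method": "step_arm", "body": {
  "series": [
    [[0,0,0.0002,0,0,10],[0,0,0.0002,0,0,10],[0,0,0.0002,0,0,10],[0,0,0.0002,0,0,10]]
  ]
}}

```text
time_s: 19.98
tool_pos: [0.4812, 0.0051, 0.0859]
tool_rot: [3.137, -0.004, 1.491]
wrist_force: [4.0, -1.0, -7.3]
gripper_width: 0.015
```

```bash
python3 o.py;python3 bar.py n2a; python3 -c "
from plan import *
plan([.4793,.0049,.082],-3.4,9)"
```

```text
[0.4812 0.0051 0.0859] [179.75  -0.2   85.42] F [ 4.  -1.  -7.3] M [-0.158 -0.737  0.1  ] q [-0.95  0.19  0.93  2.03 -0.19  1.   -0.01] 0.015 19.975
slope 1.7deg col@220 286.2 top 191 n 59
rot/row [ 0.01 -0.04  9.81]
[-0.0, -0.0002, 0.0004]
[-0.0001, -0.0002, 0.0004]
[-0.0001, -0.0002, 0.0004]
[-0.0001, -0.0002, 0.0004]
[-0.0002, -0.0001, 0.0004]
[-0.0002, -0.0001, 0.0004]
[-0.0002, -0.0001, 0.0004]
[-0.0002, -0.0, 0.0004]
[-0.0002, -0.0, 0.0004]
```

>>> {"method": "step_arm", "body": {
  "series": [
    [[0,-0.0003,0.0004,0,-0.1,10],[-0.0001,-0.0003,0.0004,0,-0.1,10],[-0.0001,-0.0003,0.0004,0,-0.1,10],[-0.0002,-0.0003,0.0004,0,-0.1,10],[-0.0002,-0.0002,0.0004,0,-0.1,10],[-0.0002,-0.0002,0.0003,0,-0.1,10],[-0.0003,-0.0001,0.0003,0,-0.1,10],[-0.0003,0,0.0003,0,-0.1,10],[-0.0003,0,0.0003,0,-0.1,10],[-0.0003,0,0.0003,0,-0.1,8]]
  ]
}}

```text
time_s: 21.28
tool_pos: [0.4832, 0.0024, 0.0836]
tool_rot: [3.133, -0.008, -0.25]
wrist_force: [1.7, -2.3, -2.9]
gripper_width: 0.0154
```

```bash
python3 o.py;python3 bar.py n2b; python3 -c "
from plan import *
plan([.4793,.0049,.082],-34,4)"
```

```text
[0.4832 0.0024 0.0836] [179.51  -0.43 -14.31] F [ 1.7 -2.3 -2.9] M [-0.538 -0.366  0.184] q [-1.2   0.35  1.27  2.04 -0.38  1.02 -1.57] 0.0154 21.275
slope 2.1deg col@220 286.1 top 191 n 59
rot/row [ 0.11 -0.13  4.83]
[-0.0011, -0.0004, 0.0004]
[-0.0011, -0.0003, 0.0004]
[-0.0011, -0.0002, 0.0004]
[-0.0011, -0.0001, 0.0004]
```

Total 141°.

>>> {"method": "step_arm", "body": {
  "series": [
    [[-0.0004,0,0.0003,0.1,-0.1,5],[-0.0004,0,0.0003,0.1,-0.1,5]]
  ]
}}

```text
time_s: 21.58
tool_pos: [0.4831, 0.002, 0.0833]
tool_rot: [3.137, -0.007, -0.426]
wrist_force: [1.6, -2.1, -1.1]
gripper_width: 0.0154
```

```bash
python3 o.py;python3 bar.py n2c1
```

```text
[0.4831 0.002  0.0833] [179.74  -0.38 -24.39] F [ 1.6 -2.1 -1.1] M [-0.515 -0.226  0.191] q [-1.21  0.37  1.29  2.04 -0.41  1.03 -1.72] 0.0154 21.575
slope 1.9deg col@220 286.1 top 191 n 59
```

>>> {"method": "step_arm", "body": {
  "series": [
    [[-0.0004,0,0.0002,0.1,-0.1,4],[-0.0004,0,0.0002,0.1,-0.1,4]]
  ]
}}

```text
time_s: 21.88
tool_pos: [0.4829, 0.0018, 0.0831]
tool_rot: [3.141, -0.005, -0.563]
wrist_force: [2.3, -2.4, -3.2]
gripper_width: 0.0152
```

```bash
python3 o.py;python3 bar.py n2d
```

```text
[0.4829 0.0018 0.0831] [179.99  -0.28 -32.23] F [ 2.3 -2.4 -3.2] M [-0.625 -0.372  0.16 ] q [-1.21  0.38  1.3   2.04 -0.42  1.03 -1.84] 0.0152 21.875
slope 1.9deg col@220 286.0 top 191 n 59
```

>>> {"method": "step_arm", "body": {
  "series": [
    [[-0.0003,0,0.0002,0,-0.1,4],[-0.0003,0,0.0002,0,-0.1,4]]
  ]
}}

```text
time_s: 22.18
tool_pos: [0.4827, 0.0016, 0.0829]
tool_rot: [-3.141, -0.002, -0.698]
wrist_force: [2.1, -2.5, -1.3]
gripper_width: 0.0154
```

```bash
python3 o.py;python3 bar.py n2e
```

```text
[0.4827 0.0016 0.0829] [-179.98   -0.13  -40.  ] F [ 2.1 -2.5 -1.3] M [-0.645 -0.278  0.09 ] q [-1.21  0.39  1.3   2.04 -0.43  1.04 -1.97] 0.0154 22.175
slope 1.8deg col@220 286.0 top 191 n 59
```

>>> {"method": "step_arm", "body": {
  "series": [
    [[-0.0003,0,0.0002,0,0,4],[-0.0003,0,0.0002,0,0,4]]
  ]
}}

```text
time_s: 22.48
tool_pos: [0.4825, 0.0014, 0.0827]
tool_rot: [-3.141, -0.003, -0.834]
wrist_force: [0.7, -3.9, -1.3]
gripper_width: 0.0152
```

```bash
python3 o.py;python3 bar.py n2f
```

```text
[0.4825 0.0014 0.0827] [-179.97   -0.17  -47.78] F [ 0.7 -3.9 -1.3] M [-0.709 -0.179  0.094] q [-1.21  0.39  1.31  2.04 -0.44  1.04 -2.1 ] 0.0152 22.475
slope 1.6deg col@220 286.1 top 191 n 59
```

>>> {"method": "step_arm", "body": {
  "series": [
    [[-0.0003,0,0.0002,0,0,4],[-0.0003,0,0.0002,0,0,4]]
  ]
}}

```text
time_s: 22.78
tool_pos: [0.4823, 0.0012, 0.0825]
tool_rot: [-3.141, -0.004, -0.97]
wrist_force: [1.8, -2.5, -1.3]
gripper_width: 0.0153
```

```bash
python3 o.py;python3 bar.py n2g
```

```text
[0.4823 0.0012 0.0825] [-179.95   -0.21  -55.55] F [ 1.8 -2.5 -1.3] M [-0.746 -0.134  0.112] q [-1.22  0.39  1.31  2.04 -0.44  1.04 -2.23] 0.0153 22.775
slope 1.3deg col@220 286.2 top 191 n 59
```

>>> {"method": "step_arm", "body": {
  "series": [
    [[-0.0003,0,0.0002,0,0,4],[-0.0003,0,0.0002,0,0,4]]
  ]
}}

```text
time_s: 23.08
tool_pos: [0.4821, 0.0011, 0.0823]
tool_rot: [-3.14, -0.004, -1.105]
wrist_force: [2.1, -3.7, -0.0]
gripper_width: 0.0153
```

```bash
python3 o.py;python3 bar.py n2h
```

```text
[0.4821 0.0011 0.0823] [-179.93   -0.24  -63.33] F [ 2.1 -3.7 -0. ] M [-0.749 -0.03   0.114] q [-1.22  0.4   1.32  2.04 -0.44  1.04 -2.36] 0.0153 23.075
slope 1.4deg col@220 286.2 top 191 n 59
```

>>> {"method": "step_arm", "body": {
  "series": [
    [[-0.0002,0,0.0002,0,0,4],[-0.0002,0,0.0002,0,0,4]]
  ]
}}

```text
time_s: 23.38
tool_pos: [0.4819, 0.001, 0.0821]
tool_rot: [-3.14, -0.004, -1.241]
wrist_force: [0.7, -2.9, 1.3]
gripper_width: 0.0153
```

```bash
python3 o.py;python3 bar.py n2i
```

```text
[0.4819 0.001  0.0821] [-179.91   -0.24  -71.1 ] F [ 0.7 -2.9  1.3] M [-0.71   0.072  0.114] q [-1.22  0.4   1.32  2.04 -0.45  1.04 -2.5 ] 0.0153 23.375
slope 1.3deg col@220 286.2 top 191 n 59
```

>>> {"method": "step_arm", "body": {
  "series": [
    [[0,0,0,0,0,0],[0,0,0,0,0,0],[0,0,-0.015,0,0,0],[0,0,-0.015,0,0,0],[0,0,-0.01,0,0,-10.5],[0,0,0,0,0,-10.5],[0,0,0,0,0,-10.5],[0,0,0,0,0,-10.5],[0,0,0,0,0,-10.5],[0,0,0,0,0,-10.5],[0,0,0,0,0,-10.5],[0,0,0,0,0,-10.5]]
  ],
  "gripper": 0.045
}}

```text
time_s: 24.92
tool_pos: [0.48, 0.0061, 0.1232]
tool_rot: [-3.138, 0.0, 0.273]
wrist_force: [0.4, 0.3, 0.4]
gripper_width: 0.045
```

>>> {"method": "step_arm", "body": {
  "series": [
    [[0,0,0,0,0,-10.5],[0,0,0,0,0,-10.5],[0,0,0,0,0,-10.5],[0,0,0,0,0,-10.5],[0,0,0,0,0,-10.5],[0,0,0,0,0,-10.5],[0,0,0,0,0,-10.5],[0,0,0,0,0,-10.5]]
  ]
}}

```text
time_s: 25.92
tool_pos: [0.4786, 0.009, 0.1232]
tool_rot: [-3.14, -0.008, 1.773]
wrist_force: [0.2, 0.3, 1.0]
gripper_width: 0.0451
```

```bash
python3 o.py; python3 -c "
from plan import *
plan([.4793,.0049,.115],108.8,2)"
```

```text
[0.4786 0.009  0.1232] [-179.89   -0.45  101.58] F [0.2 0.3 1. ] M [-0.113  0.001  0.029] q [-0.93  0.11  0.87  1.99 -0.1   1.08  0.2 ] 0.0451 25.925
rot/row [-0.04 -0.23 -3.61]
[-0.0021, -0.0001, 0.0041]
[-0.0021, -0.0002, 0.0041]
```

>>> {"method": "step_arm", "body": {
  "series": [
    [[-0.002,0,0.004,0,-0.2,-3.4],[-0.002,0,0.004,0,-0.2,-3.4],[0,0,0,0,0,0]]
  ]
}}

```text
time_s: 26.3
tool_pos: [0.4791, 0.006, 0.1151]
tool_rot: [-3.14, -0.003, 1.904]
wrist_force: [-0.3, 0.6, 0.8]
gripper_width: 0.0448
```

```bash
python3 o.py; python3 bar.py n2j;  python3 -c "
from plan import *
plan([.4793,.0049,.083],108.8,3)"
```

```text
[0.4791 0.006  0.1151] [-179.91   -0.15  109.11] F [-0.3  0.6  0.8] M [-0.041  0.006 -0.045] q [-0.91  0.12  0.86  2.   -0.11  1.06  0.34] 0.0448 26.3
slope 1.2deg col@220 288.4 top 185 n 65
rot/row [-0.02 -0.05  0.08]
[-0.0004, -0.0001, 0.0108]
[-0.0004, -0.0001, 0.0108]
[-0.0004, -0.0001, 0.0108]
```

Bar lies in line with the jaws (slope 1.2°, column 288). Descend and close.

>>> {"method": "step_arm", "body": {
  "series": [
    [[-0.0004,0,0.011,0,0,0],[-0.0004,0,0.011,0,0,0],[0,0,0.01,0,0,0],[0,0,0,0,0,0]]
  ]
}}

```text
time_s: 26.85
tool_pos: [0.479, 0.0057, 0.0806]
tool_rot: [-3.139, -0.003, 1.902]
wrist_force: [-0.0, 0.6, -0.7]
gripper_width: 0.0449
```

>>> {"method": "step_arm", "body": {
  "series": [
    [[0,0,0,0,0,0],[0,0,0,0,0,0],[0,0,0,0,0,0],[0,0,0,0,0,0]]
  ],
  "gripper": 0.0
}}

```text
time_s: 27.35
tool_pos: [0.48, 0.0059, 0.0813]
tool_rot: [-3.142, -0.003, 1.902]
wrist_force: [0.8, 0.3, -3.8]
gripper_width: 0.0155
```

>>> {"method": "step_arm", "body": {
  "series": [
    [[0,0,0.0001,0,0,3],[0,0,0.0001,0,0,3]]
  ]
}}

```text
time_s: 27.6
tool_pos: [0.4803, 0.0061, 0.0812]
tool_rot: [3.141, -0.002, 1.796]
wrist_force: [0.1, 2.4, -2.5]
gripper_width: 0.0153
```

```bash
python3 o.py; python3 bar.py n2k
```

```text
[0.4803 0.0061 0.0812] [179.96  -0.14 102.91] F [ 0.1  2.4 -2.5] M [ 0.461 -0.105  0.3  ] q [-0.9   0.19  0.87  2.03 -0.18  0.99  0.29] 0.0153 27.6
slope 6.3deg col@220 281.8 top 194 n 56
```

>>> {"method": "step_arm", "body": {
  "series": [
    [[0,0,0,0,0,0],[0,0,0,0,0,0],[0,0,-0.02,0,0,0],[0,0,-0.025,0,0,0],[0,0,-0.015,0,0,0],[0,0,0,0,0,0]]
  ],
  "gripper": 0.045
}}

```text
time_s: 28.4
tool_pos: [0.4798, 0.0057, 0.1427]
tool_rot: [-3.141, -0.003, 1.797]
wrist_force: [-0.4, -0.3, 0.3]
gripper_width: 0.0448
```

```bash
python3 o.py; python3 -c "
from plan import *
plan([.6095,-.1115,.145],116,6)"
```

```text
[0.4798 0.0057 0.1427] [-179.96   -0.16  102.95] F [-0.4 -0.3  0.3] M [-0.063 -0.04   0.01 ] q [-0.95  0.08  0.89  1.97 -0.07  1.12  0.2 ] 0.0448 28.4
rot/row [-0.   -0.03 -2.17]
[-0.0239, 0.0167, -0.0005]
[-0.0245, 0.0158, -0.0005]
[-0.0251, 0.0148, -0.0004]
[-0.0256, 0.0139, -0.0004]
[-0.0261, 0.0129, -0.0004]
[-0.0266, 0.0119, -0.0004]
```

>>> {"method": "step_arm", "body": {
  "series": [
    [[-0.024,0.017,-0.0005,0,0,-2.2],[-0.0245,0.016,-0.0005,0,0,-2.2],[-0.025,0.015,-0.0005,0,0,-2.2],[-0.0255,0.014,0,0,0,-2.2],[-0.026,0.013,0,0,0,-2.2],[-0.022,0.01,0,0,0,-2],[0,0,0,0,0,0]]
  ]
}}

```text
time_s: 29.28
tool_pos: [0.6086, -0.1086, 0.1348]
tool_rot: [-3.134, -0.008, 2.037]
wrist_force: [0.3, -0.3, 0.2]
gripper_width: 0.0451
```

```bash
python3 look.py n4; python3 - <<'E'
import cv2
im=cv2.imread("pics/n4.png");cv2.imwrite("pics/n4c.png",cv2.resize(im[140:300,210:370],None,fx=3.5,fy=3.5,interpolation=cv2.INTER_CUBIC))
E
```

```text
[ 0.6086 -0.1086  0.1348] [-179.59   -0.45  116.69] [-0.52  0.49  0.83  1.62 -0.38  1.22  0.86] 29.275
```

View pics/n4c.png

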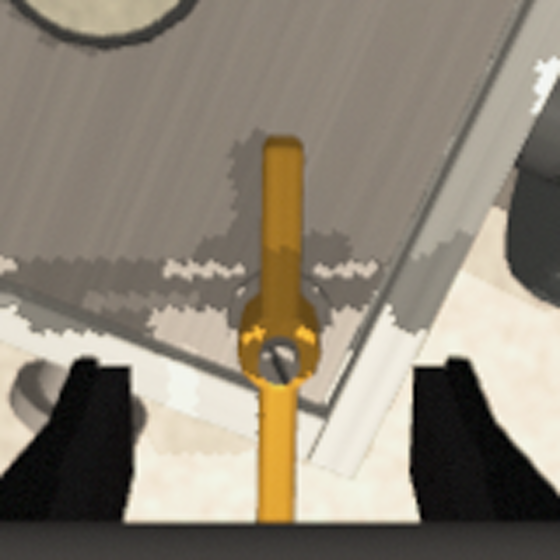

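```bash
python3 -c "
from axis import *
axis('n4',(290.9,179.5),(288.9,288.6),(289.7,243.4))
d=np.load('n4.npz');po=(d['p'],d['r']);a=ray('wrist',(290.9,179.5),.094,po);b=ray('wrist',(288.9,288.6),.094,po);print(a+(b-a)/np.linalg.norm(b-a)*.042)
plan([.6095,-.1115,.085],116,3)"
```

```text
mid [ 0.6102 -0.11    0.094 ] len 0.0809 yaw -64.1 stud [ 0.6111 -0.112   0.1   ]
[ 0.6108617 -0.111402   0.094    ]
rot/row [-0.14 -0.17  0.23]
[-0.0015, -0.0, 0.0166]
[-0.0014, -0.0, 0.0166]
[-0.0014, -0.0001, 0.0166]
```

>>> {"method": "step_arm", "body": {
  "series": [
    [[-0.0015,0.0004,0.016,-0.1,-0.2,0.3],[-0.0012,0.0003,0.016,-0.1,-0.2,0.3],[-0.0008,0,0.014,-0.1,-0.1,0.2],[0,0,0.001,0,0,0]]
  ]
}}

```text
time_s: 29.82
tool_pos: [0.608, -0.1079, 0.0826]
tool_rot: [-3.138, -0.002, 2.023]
wrist_force: [0.5, -0.3, 1.3]
gripper_width: 0.0451
```

```bash
python3 o.py; python3 -c "
from plan import *
plan([.6108,-.1115,.0855],115.9,1)"
```

```text
[ 0.608  -0.1079  0.0826] [-179.8    -0.12  115.93] F [ 0.5 -0.3  1.3] M [-0.066  0.068 -0.035] q [-0.51  0.54  0.8   1.67 -0.43  1.12  0.87] 0.0451 29.825
rot/row [-0.2  -0.12  0.03]
[-0.0045, 0.001, -0.0029]
```

>>> {"method": "step_arm", "body": {
  "series": [
    [[-0.004,0.0008,-0.0025,0,0,0],[0,0,0,0,0,0],[0,0,0,0,0,0],[0,0,0,0,0,0]]
  ],
  "gripper": 0.0
}}

```text
time_s: 30.32
tool_pos: [0.6114, -0.1116, 0.0865]
tool_rot: [-3.14, -0.001, 2.023]
wrist_force: [-0.6, 0.4, -0.7]
gripper_width: 0.0155
```

>>> {"method": "step_arm", "body": {
  "series": [
    [[0,0,0.0002,0,0,10],[0,0,0.0002,0,0,10],[0,0,0.0002,0,0,10],[0,0,0.0002,0,0,10]]
  ]
}}

```text
time_s: 30.82
tool_pos: [0.6128, -0.1113, 0.0857]
tool_rot: [3.14, -0.0, 1.306]
wrist_force: [2.5, -0.7, -4.5]
gripper_width: 0.0156
```

```bash
python3 o.py;python3 bar.py n4a; python3 -c "
from plan import *
plan([.6108,-.1115,.082],-10,9)"
```

```text
[ 0.6128 -0.1113  0.0857] [179.93  -0.02  74.83] F [ 2.5 -0.7 -4.5] M [-0.423 -0.475  0.094] q [-0.59  0.61  0.96  1.66 -0.54  1.15  0.24] 0.0156 30.825
slope 1.5deg col@220 286.3 top 191 n 59
rot/row [ 0.01 -0.01  9.37]
[-0.0001, -0.0002, 0.0004]
[-0.0001, -0.0002, 0.0004]
[-0.0001, -0.0002, 0.0004]
[-0.0002, -0.0001, 0.0004]
[-0.0002, -0.0001, 0.0004]
[-0.0002, -0.0001, 0.0004]
[-0.0002, -0.0, 0.0004]
[-0.0002, -0.0, 0.0004]
[-0.0002, 0.0, 0.0004]
```

Start yaw 115.9°.

>>> {"method": "step_arm", "body": {
  "series": [
    [[0,-0.0003,0.0004,0,-0.1,10],[-0.0001,-0.0003,0.0004,0,-0.1,10],[-0.0001,-0.0003,0.0004,0,-0.1,10],[-0.0002,-0.0003,0.0004,0,-0.1,10],[-0.0002,-0.0002,0.0004,0,-0.1,10],[-0.0002,-0.0002,0.0003,0,-0.1,10],[-0.0003,-0.0001,0.0003,0,-0.1,10],[-0.0003,0,0.0003,0,-0.1,10],[-0.0003,0,0.0003,0,-0.1,10],[-0.0003,0,0.0003,0,-0.1,8]]
  ]
}}

```text
time_s: 32.12
tool_pos: [0.6143, -0.1142, 0.0834]
tool_rot: [3.127, -0.004, -0.435]
wrist_force: [1.1, -2.0, 0.3]
gripper_width: 0.0157
```

```bash
python3 o.py;python3 bar.py n4b; python3 -c "
from plan import *
plan([.6108,-.1115,.082],-44,4)"
```

```text
[ 0.6143 -0.1142  0.0834] [179.16  -0.21 -24.93] F [ 1.1 -2.   0.3] M [-0.38  -0.109  0.129] q [-0.74  0.85  1.28  1.66 -0.83  1.28 -1.3 ] 0.0157 32.125
slope 1.8deg col@220 286.4 top 191 n 59
rot/row [ 0.2  -0.09  4.67]
[-0.0011, -0.0003, 0.0003]
[-0.0011, -0.0002, 0.0003]
[-0.0011, -0.0001, 0.0003]
[-0.0011, 0.0, 0.0003]
```

Total 140.8°.

>>> {"method": "step_arm", "body": {
  "series": [
    [[-0.0004,0,0.0003,0.2,-0.1,5],[-0.0004,0,0.0003,0.2,-0.1,5]]
  ]
}}

```text
time_s: 32.42
tool_pos: [0.6141, -0.1146, 0.0832]
tool_rot: [3.134, -0.003, -0.611]
wrist_force: [0.7, -2.2, -0.1]
gripper_width: 0.0154
```

```bash
python3 o.py;python3 bar.py n4c1
```

```text
[ 0.6141 -0.1146  0.0832] [179.56  -0.2  -35.04] F [ 0.7 -2.2 -0.1] M [-0.394 -0.134  0.133] q [-0.74  0.86  1.29  1.66 -0.85  1.29 -1.47] 0.0154 32.425
slope 1.7deg col@220 286.4 top 191 n 59
```

>>> {"method": "step_arm", "body": {
  "series": [
    [[-0.0003,0,0.0002,0.2,-0.1,4],[-0.0003,0,0.0002,0.2,-0.1,4]]
  ]
}}

```text
time_s: 32.72
tool_pos: [0.6139, -0.1149, 0.083]
tool_rot: [3.141, -0.001, -0.748]
wrist_force: [1.4, -2.5, -0.9]
gripper_width: 0.0155
```

```bash
python3 o.py;python3 bar.py n4d
```

```text
[ 0.6139 -0.1149  0.083 ] [179.99  -0.08 -42.88] F [ 1.4 -2.5 -0.9] M [-0.432 -0.131  0.108] q [-0.74  0.87  1.3   1.67 -0.86  1.3  -1.59] 0.0155 32.725
slope 1.5deg col@220 286.2 top 191 n 59
```

>>> {"method": "step_arm", "body": {
  "series": [
    [[-0.0003,0,0.0002,0,0,4],[-0.0003,0,0.0002,0,0,4]]
  ]
}}

```text
time_s: 33.02
tool_pos: [0.6137, -0.115, 0.0828]
tool_rot: [-3.141, -0.002, -0.884]
wrist_force: [1.4, -2.2, -0.2]
gripper_width: 0.0155
```

```bash
python3 o.py;python3 bar.py n4e
```

```text
[ 0.6137 -0.115   0.0828] [-179.99   -0.14  -50.66] F [ 1.4 -2.2 -0.2] M [-0.538 -0.196  0.114] q [-0.74  0.87  1.3   1.67 -0.87  1.3  -1.73] 0.0155 33.025
slope 1.5deg col@220 286.3 top 191 n 59
```

>>> {"method": "step_arm", "body": {
  "series": [
    [[-0.0003,0,0.0002,0,0,4],[-0.0003,0,0.0002,0,0,4]]
  ]
}}

```text
time_s: 33.33
tool_pos: [0.6134, -0.1152, 0.0827]
tool_rot: [-3.141, -0.004, -1.02]
wrist_force: [1.1, -1.8, 0.1]
gripper_width: 0.0157
```

```bash
python3 o.py;python3 bar.py n4f
```

```text
[ 0.6134 -0.1152  0.0827] [-179.99   -0.2   -58.44] F [ 1.1 -1.8  0.1] M [-0.636 -0.122  0.094] q [-0.74  0.87  1.31  1.67 -0.87  1.3  -1.86] 0.0157 33.325
slope 1.4deg col@220 286.3 top 190 n 60
```

Total 174°.

>>> {"method": "step_arm", "body": {
  "series": [
    [[-0.0003,0,0.0002,0,0,4],[-0.0003,0,0.0002,0,0,4]]
  ]
}}

```text
time_s: 33.62
tool_pos: [0.6132, -0.1154, 0.0825]
tool_rot: [-3.141, -0.004, -1.156]
wrist_force: [0.9, -2.7, -0.4]
gripper_width: 0.0155
```

```bash
python3 o.py;python3 bar.py n4g
```

```text
[ 0.6132 -0.1154  0.0825] [-179.97   -0.26  -66.23] F [ 0.9 -2.7 -0.4] M [-0.566 -0.098  0.085] q [-0.74  0.88  1.31  1.67 -0.88  1.3  -1.99] 0.0155 33.625
slope 1.3deg col@220 286.5 top 190 n 60
```

>>> {"method": "step_arm", "body": {
  "series": [
    [[-0.0003,0,0.0002,0,0,4],[-0.0003,0,0.0002,0,0,4]]
  ]
}}

```text
time_s: 33.92
tool_pos: [0.6129, -0.1154, 0.0823]
tool_rot: [-3.141, -0.005, -1.292]
wrist_force: [0.6, -2.3, 0.6]
gripper_width: 0.0152
```

```bash
python3 o.py;python3 bar.py n4h
```

```text
[ 0.6129 -0.1154  0.0823] [-179.94   -0.3   -74.01] F [ 0.6 -2.3  0.6] M [-0.579 -0.036  0.18 ] q [-0.75  0.88  1.31  1.67 -0.88  1.3  -2.13] 0.0152 33.925
slope 1.2deg col@220 286.3 top 190 n 60
```

Total 190°.

>>> {"method": "step_arm", "body": {
  "series": [
    [[-0.0002,0,0.0002,0,0,4],[-0.0002,0,0.0002,0,0,4]]
  ]
}}

```text
time_s: 34.22
tool_pos: [0.6127, -0.1155, 0.0822]
tool_rot: [-3.14, -0.006, -1.427]
wrist_force: [-0.5, -3.0, 1.3]
gripper_width: 0.0154
```

```bash
python3 o.py;python3 bar.py n4i
```

```text
[ 0.6127 -0.1155  0.0822] [-179.91   -0.32  -81.76] F [-0.5 -3.   1.3] M [-0.496  0.127  0.424] q [-0.75  0.88  1.32  1.67 -0.88  1.3  -2.26] 0.0154 34.225
slope 5.2deg col@220 283.5 top 191 n 59
```

>>> {"method": "step_arm", "body": {
  "series": [
    [[-0.0002,0,0.0002,0,0,4],[-0.0002,0,0.0002,0,0,4]]
  ]
}}

```text
time_s: 34.52
tool_pos: [0.6124, -0.1145, 0.0822]
tool_rot: [-3.14, -0.004, -1.562]
wrist_force: [-1.8, -1.5, 3.2]
gripper_width: 0.0154
```

```bash
python3 o.py;python3 bar.py n4j
```

```text
[ 0.6124 -0.1145  0.0822] [-179.91   -0.23  -89.47] F [-1.8 -1.5  3.2] M [-0.286  0.324  0.369] q [-0.75  0.88  1.32  1.67 -0.88  1.31 -2.39] 0.0154 34.525
slope 13.8deg col@220 277.6 top 190 n 60
```

>>> {"method": "step_arm", "body": {
  "series": [
    [[0,0,0,0,0,0],[0,0,0,0,0,0],[0,0,-0.025,0,0,0],[0,0,-0.04,0,0,0],[0,0,-0.05,0,0,-10],[0.02,0.03,-0.05,0,0,-10],[0.02,0.04,-0.03,0,0,-10],[0,0.03,0,0,0,-10],[0,0,0,0,0,0]]
  ],
  "gripper": 0.045
}}

```text
time_s: 35.7
tool_pos: [0.5295, -0.1895, 0.282]
tool_rot: [3.14, -0.001, -0.819]
wrist_force: [-0.6, 0.5, 0.7]
gripper_width: 0.0452
```

```bash
python3 o.py; python3 look.py end; python3 - <<'E'
import cv2
cv2.imwrite("pics/end2.png",cv2.resize(cv2.imread("pics/end.png")[0:290,60:500],None,fx=1.8,fy=1.8,interpolation=cv2.INTER_CUBIC))
E
```

```text
[ 0.5295 -0.1895  0.282 ] [179.92  -0.04 -46.95] F [-0.6  0.5  0.7] M [ 0.066  0.161 -0.033] q [-0.76  0.37  1.32  1.58 -0.36  1.47 -1.81] 0.0452 35.7
[ 0.5295 -0.1895  0.282 ] [ 1.7992e+02 -4.0000e-02 -4.6950e+01] [-0.76  0.37  1.32  1.58 -0.36  1.47 -1.81] 35.7
```

View pics/end2.png

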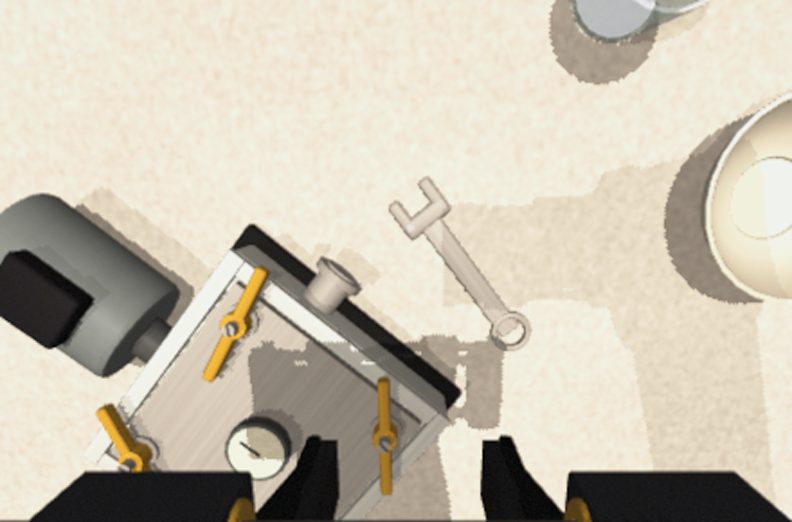

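```bash
python3 -c "
from station import *
print(hand_in())"
```

```text
the job is handed in; nothing more can be done
None
```

I tightened all four tee nuts clockwise in cross order (nut1, nut3, nut2, nut4) until each went solid, then lifted clear and handed in at about 36 s.

| Nut | Turned before solid |
|---|---|
| nut1 | about 200° |
| nut3 | about 178° |
| nut2 | about 199° (regripped once) |
| nut4 | about 194° |

- **How I knew each was solid:** the wrist torque rose from about 0.1–0.2 N m to 0.29–0.42 N m, well under the 0.9 N m that turns a stud. At the same moment the wrist camera showed the jaws starting to slip on the nut. On nut3 and nut4 one more 8° step ran before I stopped. The jaws only slipped on the hub, with torque peaks of 0.31 and 0.42 N m.
- **Last picture:** nut1, nut3 and nut4 are where I left them, and the spanner lies beside the filter. The tumbler and bowl are partly in view.
- **Not checked:** nut2 was hidden in the last picture. I did not measure the final nut heights, how level the cover lies, or the stud slot angles. The ring, bottles and stopper were not looked at again.

No reading or check disagreed.

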